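# Find the stamped crate and push it over the dispatch line

### The arm

A 6-joint arm with a two-finger parallel gripper is mounted at the origin on the work surface. World frame = base frame: x ahead of the robot, y to its left, z up, the work surface at z = 0. Lengths are in mm, angles in rad, forces in N, time in s.
With the tool pointing down it reaches from about 350 to 1000 mm from the base axis. Payload 7.1 kg.
Tool frame: the origin (TCP) lies between the finger pads; the fingertips stand 11 mm ahead of it and the grasp point (between the pads) lies 8 mm behind it; y points along the fingers, x is the direction in which the jaws open and shut, and the axes are right-handed (so a half turn about y gives the same grasp; the last joint's range is limited). The gripper opens to 85 mm and grips with 20 to 120 N. Pads are 22 mm wide; open, the fingers measure 114 mm over their backs; the gripper's body (76 mm by 85 mm) begins 54 mm behind the grasp point. The pads swing forward as they close: fully open they stand 13 mm farther back than shut.
Start: joints at [-1.3, 0.423, 1.63, -0, 1.089, -0.019], TCP at [178.619, -598.916, 242.319] pointing down, gripper open.
Joint ranges: [-3, 3], [-0.9, 2.11], [0.09, 2.58], [-1.31, 4.45], [0.11, 2.69], [-2.54, 2.54]. Speed limits (rad/s): [2.39, 2.39, 3.01, 3.14, 3.14, 3.14].

### API

Orientations are given as a rotation vector (axis times angle).
In Python, from cell import bot gives the robot as it stands. The module is installed in compiled form; this text tells all that it offers.
- The arm moves only by the tool jog_arm, never from a script. Its argument "increments" is a list that holds one entry, the list of rows, each a list of 5 numbers: the gripper command: -1 is shut, 1 is fully open, values between are in proportion, then the shift along the tool's x, y, z in mm, then the turn about the tool's y in degrees. A call has 1 to 12 rows; each row is the pose to reach, as a shift and turn from the pose measured when the call began, along the tool's axes at that moment; what a row does not reach only later rows make up. A row lasts 1/8 s, in which the tool goes at most 62.5 mm and 10.7 degrees, less where a joint would pass 70% of its speed; a pose out of reach is approached as far as the arm can. A call with a gripper value outside its range is refused whole. The fingers move at their own pace and stop on an object; the grip force is fixed at half the most. Time passes only in rows, so rows that repeat a pose let the fingers close. It gives the time, the measured TCP pose, the force and the opening at its end, in the units of the state.
- bot.get_obs(): the state, without advancing time (a new reading comes with each control period).
- bot.grab_frame(name): name is "scene" or "top" or "wrist"; returns a dict with "color" (384x512x3 uint8, red, green, blue), "depth" (384x512 float32, mm along the optical axis (not along the pixel's ray), 0 where there is no reading), "fov_y" (degrees; the focal length in pixels is half the picture's height over the tangent of half this angle, whatever the lens; pixels are square), "cx", "cy" (the principal point, pixels), "xyz" and "rotation" of the camera in the world; the wrist camera has in their place "mount" (4x4, takes a point from camera to tool coordinates, whose origin is the TCP and whose axes are the tool frame's). Camera axes: x right, y up, looking along -z (the intrinsics and any distortion apply to the point x, -y, -z); pixel columns grow to the right and rows downward; lengths in mm; the calibration is good to about 2 mm. The wrist camera is an equidistant fisheye: a pixel r from the principal point sees the ray r / f radians off the axis. A picture is of the moment at which its call begins: read the wrist's pose just before it.
- bot.finish_job(): hands the job in, once; it reports no verdict.
Trained networks look in a picture, given as the dict that the camera call returned (one of the last four; its "shot" number tells which), for a name from the list of things; names that differ only in an ending like _2 or _b are one class to them, and where a whole thing is asked for, a point or a joint stands for the part that bears it (a point fixed in the world has none). Each returns a list of dicts, best first, with "p" (0 to 1); they miss things now and then, are a little off and sometimes report something else, mostly with a low value. They report only what shows in the picture. A call takes as long as a camera call. They do not tell look-alikes from the thing itself.
- bot.trace(thing, picture): "mask" (384x512 bool, what is visible of it) and "uv" ([column, row] in pixels, amid what is visible of it).
The state is a dict: "clock": time; "joint_positions": joint angles; "joint_vel": joint speeds; "effort": joint torques, N m; "ee_pos": TCP position; "orientation": TCP orientation; "wrist_force": force on the tool from outside, world axes, zero at the start; "wrist_torque": the same for the moment, N m; "opening": finger opening in mm.
Only numpy, scipy, OpenCV 4.12 (cv2) and the standard library are available. Lean on these libraries where they do the work, as an engineer would, in place of code of your own. Each camera call takes 0.05 s, during which the arm holds its last target. There are 200 camera calls.

### The job

Two like crates stand against the bench stop; one of them bears the shop's round stamp under its base. Starting with the left-hand crate (seen from the robot), tip each one up towards the robot on its near bottom edge, to about 60 degrees, so that its underside shows to the far side of the bench; keep it up for a second and let it gently back down against the stop, then, with both standing flat again, push the stamped one ahead along the bench until all of it is beyond the dispatch tape and leave the other at the stop. Only the fingertips or the outside of the fingers are needed: do not grip, lift or topple a crate, and leave the tools and the glue alone.

Things in the scene. Friction and masses are not known exactly. Their poses are not given: they have to be found in the camera images.
- crate_a: One of two like open slatted wooden crates, 150 (x) by 170 (y) by 65 mm high, 0.3 to 0.6 kg, empty; only the stamp below tells them apart. Origin: centre of the underside, at bench height when flat; x away from the robot, y to its left, z up. Walls 9 mm thick, inner floor 14 mm above the bench, a 14 mm square post in each inner corner. Base board 6 mm up, on a runner along the near and far edges
- crate_b: The other crate: same sizes, frame, weight; either may stand on the left. Pulled towards the robot by the inside of its near wall, near the rim, a crate slides to the stop and turns up about its near bottom edge with 4 to 9 N, less as it rises; by 60 degrees it leans on the stop's top edge, its bottom edge 10 mm ahead of the stop and 4 mm up. Let go there it falls back. Bench friction 0.5 to 0.7
- crate_a_near_left (a point): crate_a: left end of its near bottom edge, at (-75, 85, 0) mm in the crate's frame
- crate_a_near_right (a point): crate_a: right end of its near bottom edge, at (-75, -85, 0) mm
- crate_b_near_left (a point): crate_b: left end of its near bottom edge, at (-75, 85, 0) mm
- crate_b_near_right (a point): crate_b: right end of its near bottom edge, at (-75, -85, 0) mm
- stamp (a point): Middle of the stamp burnt into the underside of one crate's base board, at the middle of that crate: a dark brown ring, 72 mm outside and 56 mm inside, round a dark bar 34 by 18 mm. Out of sight until the crate is tipped; the other crate's base is bare wood
- stop: Bench stop: a dark wooden batten screwed to the bench, 28 mm (x) by 620 mm (y) by 10 mm high; fixed. Origin: centre of its underside, x away from the robot. The crates stand on its far side, one left and one right of its middle, their near faces 3 to 6 mm from it and parallel within about a degree
- line: Dispatch line: a flat strip of paper tape across the bench, 24 mm wide (x), 800 mm long (y), on the far side of the crates. Origin: its middle; x points away from the robot, over the line
- sander: Random orbit sander standing on its pad, 125 mm across, 166 mm high, with a stub to the left; on the bench left of the crates. Origin: centre of the underside. Leave alone
- glue: White glue bottle, 64 mm across, 190 mm high, on the right. Origin: centre of the underside. Leave alone
- sanding_block: Cork sanding block, 110 by 66 by 35 mm high, on the left, beyond the sander. Origin: centre of the underside. Leave alone
- mallet: Wooden mallet standing on its head (head 66 by 120 by 80 mm, handle up to 278 mm), on the right, beyond the glue. Origin: centre of the underside. Leave alone
Things that resemble listed ones, but are neither listed nor needed, are in the scene too. Leave any green or purple look-alike of the crate_b alone. Leave any white look-alike of the crate_a alone.

How it is judged:
By the outcome, as a careful person would: the job done as asked, in the order asked, and still so for the second after the job is handed in, with the robot touching nothing.
It also fails if it takes over 72 s, if anything falls off the work surface, if the arm or the gripper's body presses on something with over 40 N, if the wrist force passes 120 N, or if a joint passes its speed limit or range.

## Working session

There is one attempt and no reset: what is moved stays moved. The work goes in short steps, Python scripts to look and compute and a tool call to move; the robot and the scene stay as the last step left them, time stands still between calls to the robot, and variables do not carry over. Pictures are saved under pics/ and viewed, about 8 in all and at most 12, crops included, and the job is handed in when it is done.

Besides the shell and the picture viewer there is one more tool, called after "Emit:" as name(argument=value, ...), one argument or row to a line, values as JSON. jog_arm: Moves the arm, as the interface text tells. Its arguments: {"type":"object","properties":{"increments":{"type":"array"}},"required":["increments"]}

```bash
mkdir -p pics; cat > h.py <<'E'
import numpy as np, cv2
from scipy.spatial.transform import Rotation as R
from cell import bot
def Rm(r):
    r=np.array(r,float)
    return r if r.shape==(3,3) else R.from_rotvec(r).as_matrix()
def pts(p):
    d=p["depth"];h,w=d.shape;f=h/2/np.tan(np.radians(p["fov_y"])/2)
    v,u=np.mgrid[:h,:w]
    c=np.stack([(u-p["cx"])/f*d,-(v-p["cy"])/f*d,-d],-1)
    return c@Rm(p["rotation"]).T+np.array(p["xyz"])
def save(p,n): cv2.imwrite("pics/"+n+".png",cv2.cvtColor(p["color"],cv2.COLOR_RGB2BGR))
def st():
    o=bot.get_obs();print({k:np.round(o[k],3).tolist() for k in("clock","joint_positions","ee_pos","orientation","wrist_force","opening")});return o
E
python3 - <<'E'
from h import *
o=st();print(Rm(o["orientation"]).round(3))
for n in("scene","top"):
    p=bot.grab_frame(n);save(p,n+"0");P=pts(p)
    print(n,p["fov_y"],np.round(p["xyz"]),np.round(p["rotation"],3).tolist(),[k for k in p])
    for t in("crate_a","stop","line","sander","glue","sanding_block","mallet"):
        for r in bot.trace(t,p):
            q=P[r["mask"]&(p["depth"]>0)]
            print(t,round(r["p"],2),np.round(r["uv"]),len(q),np.percentile(q,[2,50,98],axis=0).round(0).tolist() if len(q) else "")
E
python3 -c "
import cv2,numpy as np
cv2.imwrite('pics/both0.png',np.hstack([cv2.resize(cv2.imread('pics/%s0.png'%n),(400,300)) for n in('scene','top')]))"
```

```text
{'clock': 0.0, 'joint_positions': [-1.3, 0.424, 1.631, 0.0, 1.089, -0.019], 'ee_pos': [178.444, -598.402, 241.517], 'orientation': [-1.331, 0.994, -0.992], 'wrist_force': [-0.533, 0.796, -0.034], 'opening': 85.641}
[[ 0.286 -0.     0.958]
 [-0.958  0.002  0.286]
 [-0.002 -1.     0.   ]]
scene 55.594999059423536 [1515.  -41.  744.] [0.74, 0.705, 1.395] ['color', 'depth', 'fov_y', 'cx', 'cy', 'xyz', 'rotation', 'shot']
crate_a 0.98 [215. 202.] 2484 [[525.0, -212.0, 4.0], [591.0, -134.0, 30.0], [677.0, -50.0, 68.0]]
crate_a 0.89 [149. 251.] 3965 [[714.0, -396.0, 3.0], [806.0, -299.0, 30.0], [910.0, -194.0, 68.0]]
crate_a 0.86 [299. 195.] 2411 [[518.0, 60.0, 7.0], [582.0, 146.0, 31.0], [669.0, 226.0, 68.0]]
crate_a 0.83 [201. 155.] 1637 [[214.0, -276.0, 3.0], [334.0, -191.0, 33.0], [403.0, -98.0, 68.0]]
crate_a 0.55 [302. 153.] 1646 [[197.0, 93.0, 2.0], [322.0, 195.0, 32.0], [410.0, 295.0, 68.0]]
crate_a 0.44 [287. 226.] 1193 [[661.0, -218.0, -1.0], [685.0, 88.0, 2.0], [707.0, 382.0, 5.0]]
stop 0.89 [259. 189.] 459 [[483.0, -283.0, 1.0], [507.0, 18.0, 11.0], [523.0, 324.0, 15.0]]
stop 0.
[... 1252 characters left out ...]
10.0], [516.0, 310.0, 15.0]]
line 0.65 [285. 158.] 1458 [[661.0, -380.0, -4.0], [690.0, -47.0, 1.0], [710.0, 382.0, 7.0]]
line 0.61 [217. 190.] 3265 [[514.0, 57.0, 9.0], [592.0, 145.0, 16.0], [660.0, 223.0, 68.0]]
sander 0.63 [102. 238.] 2129 [[402.0, 415.0, 6.0], [449.0, 450.0, 115.0], [507.0, 561.0, 166.0]]
glue 0.85 [414. 250.] 772 [[385.0, -432.0, 2.0], [414.0, -400.0, 124.0], [445.0, -384.0, 192.0]]
sanding_block 0.95 [121. 166.] 917 [[598.0, 393.0, 6.0], [650.0, 431.0, 34.0], [704.0, 474.0, 40.0]]
mallet 0.7 [419. 172.] 1512 [[593.0, -485.0, 0.0], [621.0, -413.0, 81.0], [663.0, -365.0, 279.0]]
mallet 0.56 [217. 191.] 3242 [[514.0, 58.0, 9.0], [592.0, 146.0, 16.0], [659.0, 223.0, 68.0]]
```

View pics/scene0.png

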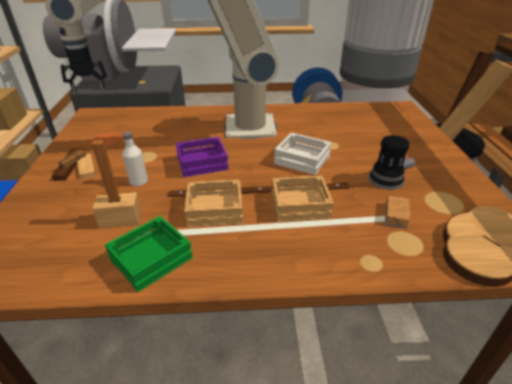

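View pics/top0.png

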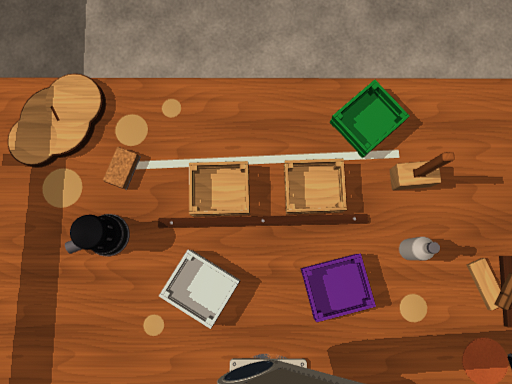

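```bash
cat >> h.py <<'E'
def crates(p,lo=50,hi=80,reg=None,verbose=1):
    """oriented rects of crate rims from depth"""
    P=pts(p);out=[]
    for r in bot.trace("crate_a",p):
        q=P[r["mask"]&(p["depth"]>0)];q=q[(q[:,2]>lo)&(q[:,2]<hi)]
        if len(q)<40 or r["p"]<.3: continue
        c=cv2.minAreaRect(q[:,:2].astype(np.float32))
        col=p["color"][r["mask"]].mean(0).round()
        if verbose: print(round(r["p"],2),np.round(r["uv"]),"ctr",np.round(c[0],1),"size",np.round(c[1],1),"ang",round(c[2],2),"z",np.median(q[:,2]).round(1),"col",col)
        out.append((c,col))
    return out
E
python3 - <<'E'
from h import *
for n in("top","scene"):
    p=bot.grab_frame(n);print(n);crates(p);P=pts(p)
    for t in("stop","line"):
        r=bot.trace(t,p)[0];q=P[r["mask"]&(p["depth"]>0)]
        for _ in range(3):
            k=np.polyfit(q[:,1],q[:,0],1);e=q[:,0]-np.polyval(k,q[:,1]);q=q[abs(e)<25]
        print(t,"x=%.4f*y+%.1f"%tuple(k),"edges",np.percentile(e,[1,5,95,99]).round(1),"z",np.median(q[:,2]).round(1))
w=bot.grab_frame("wrist");print(np.round(w["mount"],2),w["fov_y"])
E
```

```text
top
0.85 [197. 288.] ctr [305.1 191.2] size [170.2 150.6] ang 59.06 z 64.7 col [176. 173. 158.]
0.81 [218. 188.] ctr [588.9 141.6] size [151.2 169.6] ang 1.42 z 64.6 col [170. 121.  69.]
0.76 [314. 188.] ctr [ 596.9 -134.6] size [151.2 170.6] ang 2.12 z 64.6 col [173. 124.  70.]
0.69 [369. 122.] ctr [ 802.2 -299.1] size [150.7 173. ] ang 41.23 z 64.4 col [ 21. 101.  35.]
stop x=-0.0247*y+498.7 edges [-15.  -13.1  13.3  15.7] z 9.9
line x=-0.0466*y+687.1 edges [-12.6 -10.7   9.2  10.9] z 0.8
scene
0.85 [303. 152.] ctr [309.2 195.5] size [170.4 158. ] ang 58.34 z 61.8 col [161. 150. 135.]
0.83 [216. 203.] ctr [ 599.5 -131.4] size [157.3 170. ] ang 1.93 z 64.2 col [162. 119.  70.]
0.8 [147. 248.] ctr [ 805.8 -297. ] size [153.5 168.9] ang 41.42 z 64.1 col [ 23. 112.  40.]
0.61 [300. 196.] ctr [591.9 144.8] size [155.6 170.6] ang 1.74 z 63.6 col [158. 116.  69.]
stop x=-0.0242*y+506.6 edges [-20.  -16.4  11.1  16.6] z 10.8
line x=-0.0237*y+505.8 edges [-18.  -15.6  10.8  12.1] z 11.0
[[   1.      0.      0.     -0.76]
 [  -0.      0.28   -0.96 -130.72]
 [  -0.      0.96    0.28   72.63]
 [   0.      0.      0.      1.  ]] 65.70646984690485
```

Emit:
jog_arm(
  increments=[
    [[-0.05,-50,-60,40,-10],[-0.05,-614,-60,531,-75],[-0.05,-614,-60,531,-75],[-0.05,-614,-60,531,-75],[-0.05,-614,-60,531,-75],[-0.05,-614,-60,531,-75],[-0.05,-614,-60,531,-75],[-0.05,-614,-60,531,-75],[-0.05,-614,-60,531,-75],[-0.05,-614,-60,531,-75],[-0.05,-614,-60,531,-75],[-0.05,-614,-60,531,-75]],
  ],
)

```text
clock: 2.75
ee_pos: [480.1, 71.5, 301.0]
orientation: [-1.571, -0.023, 0.021]
wrist_force: [1.9, -0.4, -0.0]
opening: 40.4
```

Emit:
jog_arm(
  increments=[
    [[-0.05,33,40,69.5,0],[-0.05,33,40,69.5,0],[-0.05,33,100,69.5,0],[-0.05,33,160,69.5,0],[-0.05,33,205,69.5,0],[-0.05,33,205,69.5,0],[-0.05,33,205,69.5,0]],
  ],
)

```text
clock: 3.62
ee_pos: [512.4, 141.8, 97.5]
orientation: [-1.57, -0.024, 0.02]
wrist_force: [-0.6, 0.1, -0.1]
opening: 40.4
```

```bash
python3 - <<'E'
from h import *
st()
w=bot.grab_frame("wrist");save(w,"w1")
s=bot.grab_frame("scene");P=pts(s);crates(s)
cv2.imwrite("pics/m1.png",cv2.cvtColor(np.hstack([w["color"][:, :],cv2.resize(s["color"][120:240,230:390],(512,384))]),cv2.COLOR_RGB2BGR)[:, :, :])
im=cv2.imread("pics/m1.png");cv2.imwrite("pics/m1.png",cv2.resize(im,(800,300)))
E
```

```text
{'clock': 3.625, 'joint_positions': [0.248, 0.505, 1.924, -0.001, 0.709, 0.22], 'ee_pos': [512.377, 141.796, 97.477], 'orientation': [-1.57, -0.024, 0.02], 'wrist_force': [-0.553, 0.135, -0.126], 'opening': 40.431}
0.74 [310. 156.] ctr [308.2 195.5] size [170.1 157.6] ang 58.77 z 62.7 col [162. 151. 135.]
0.67 [202. 155.] ctr [ 313.3 -191.3] size [158.9 169.5] ang 14.48 z 63.1 col [90. 39. 99.]
0.65 [302. 195.] ctr [592.1 145.3] size [155.  171.5] ang 1.61 z 64.0 col [159. 117.  69.]
0.56 [149. 251.] ctr [ 804.  -296.9] size [154.4 171.2] ang 40.8 z 64.4 col [ 26. 113.  41.]
```

View pics/m1.png

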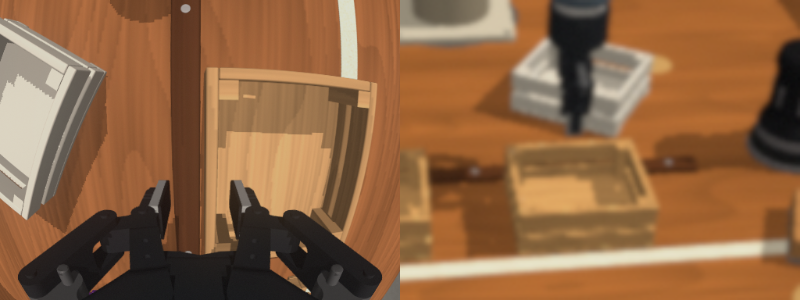

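Emit:
jog_arm(
  increments=[
    [[-0.05,0,20,0,0],[-0.05,0,35.5,0,0],[-0.05,0,35.5,0,0],[-0.05,-4,35.5,0,0],[-0.05,-8,35.5,0,0],[-0.05,-11,35.5,0,0],[-0.05,-14,35.5,0,0],[-0.05,-17,35.5,0,0],[-0.05,-20,35.5,0,0],[-0.05,-23,35.5,0,0],[-0.05,-26,36,0,0]],
  ],
)

```text
clock: 5.15
ee_pos: [489.9, 141.9, 63.4]
orientation: [-1.569, -0.031, 0.013]
wrist_force: [5.6, -1.9, 6.2]
opening: 40.5
```

```bash
cat >> h.py <<'E'
def tilt(p,lo,hi):
    """far-wall / crate rows: profile of points within y range"""
    P=pts(p).reshape(-1,3);C=p["color"].reshape(-1,3).astype(int)
    m=(P[:,1]>lo)&(P[:,1]<hi)&(P[:,0]>480)&(P[:,0]<700)&(P[:,2]>15)&(P[:,2]<250)&(C[:,0]>C[:,2]+30)
    return P[m]
E
python3 - <<'E'
from h import *
st();s=bot.grab_frame("scene");P=tilt(s,75,125)
for z in range(15,100,10):
    q=P[(P[:,2]>z)&(P[:,2]<z+10)]
    if len(q):print(z,len(q),np.percentile(q[:,0],[5,50,95]).round())
E
```

```text
{'clock': 5.15, 'joint_positions': [0.259, 0.543, 1.985, -0.001, 0.602, 0.232], 'ee_pos': [489.866, 141.916, 63.432], 'orientation': [-1.569, -0.031, 0.013], 'wrist_force': [5.556, -1.908, 6.19], 'opening': 40.536}
15 37 [516. 520. 531.]
25 33 [509. 518. 528.]
35 73 [512. 655. 662.]
45 85 [509. 654. 660.]
55 106 [506. 651. 658.]
65 41 [507. 647. 655.]
75 50 [647. 650. 653.]
85 54 [644. 647. 650.]
95 51 [633. 645. 648.]
```

Emit:
jog_arm(
  increments=[
    [[-0.05,-3,0.5,0,0],[-0.05,-6,1.5,0,0],[-0.05,-9,2.5,0,0],[-0.05,-12,3.5,0,0],[-0.05,-15,5,0,0],[-0.05,-18,7,0,0],[-0.05,-21,9.5,0,0],[-0.05,-24,11.5,0,0],[-0.05,-26.5,12.5,0,0],[-0.05,-26.5,12.5,0,0]],
  ],
)

```text
clock: 6.45
ee_pos: [462.7, 141.2, 50.5]
orientation: [-1.569, -0.03, 0.014]
wrist_force: [1.9, 1.3, 2.0]
opening: 40.5
```

```bash
cat >> h.py <<'E'
def under(yc,n):
    st();s=bot.grab_frame("scene");P=pts(s)
    for t in bot.trace("stamp",s)[:2]:
        q=P[t["mask"]];print("stamp",round(t["p"],2),np.round(t["uv"]),t["mask"].sum(),np.median(q,0).round())
    v=P.reshape(-1,3);C=s["color"].reshape(-1,3).astype(int)
    m=(abs(v[:,1]-yc)<70)&(v[:,0]>500)&(v[:,0]<680)&(v[:,2]>25)&(v[:,2]<115)
    q=v[m]
    # plane fit, robust
    for _ in range(6):
        k,_r,_,_=np.linalg.lstsq(np.c_[q[:,1],q[:,2],np.ones(len(q))],q[:,0],rcond=None)
        e=q[:,0]-np.c_[q[:,1],q[:,2],np.ones(len(q))]@k;q=q[abs(e)<max(4,1.5*e.std())]
    print("underside angle",np.degrees(np.arctan2(1,k[1])).round(1),"yaw slope",k[0].round(3),"x at z0",(k[2]+k[0]*yc).round(1),len(q))
    save(s,n);return s
E
python3 - <<'E'
from h import *
under(142,"u1")
im=cv2.imread("pics/u1.png")[100:244,215:407];cv2.imwrite("pics/u1c.png",cv2.resize(im,(768,576)))
E
```

```text
{'clock': 6.45, 'joint_positions': [0.272, 0.545, 2.044, -0.002, 0.542, 0.245], 'ee_pos': [462.733, 141.155, 50.451], 'orientation': [-1.569, -0.03, 0.014], 'wrist_force': [1.902, 1.302, 1.997], 'opening': 40.514}
stamp 0.88 [312. 151.] 643 [282. 236.  46.]
stamp 0.62 [304. 175.] 1913 [571. 141. 128.]
underside angle 54.7 yaw slope -0.022 x at z0 512.2 399
```

View pics/u1c.png

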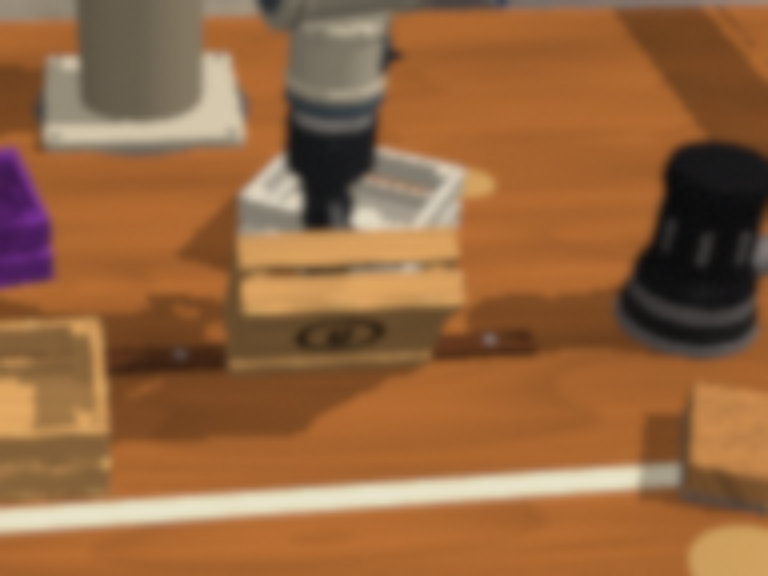

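The left crate's underside shows a dark ring with a bar (crop 340,335), so it is the stamped one. I'll raise it the last few degrees and hold.

Emit:
jog_arm(
  increments=[
    [[-0.05,-2.5,1.5,0,0],[-0.05,-4.5,2.5,0,0],[-0.05,-4.5,2.5,0,0],[-0.05,-4.5,2.5,0,0]],
  ],
)

```text
clock: 7.05
ee_pos: [458.0, 140.9, 47.9]
orientation: [-1.569, -0.03, 0.015]
wrist_force: [1.1, -0.6, 1.6]
opening: 40.7
```

```bash
python3 - <<'E'
from h import *
under(142,"u2")
E
```

```text
{'clock': 7.05, 'joint_positions': [0.274, 0.547, 2.053, -0.002, 0.532, 0.247], 'ee_pos': [458.044, 140.912, 47.931], 'orientation': [-1.569, -0.03, 0.015], 'wrist_force': [1.147, -0.604, 1.552], 'opening': 40.69}
stamp 0.84 [313. 148.] 441 [272. 239.  48.]
stamp 0.59 [303. 173.] 2176 [557. 139. 124.]
underside angle 61.0 yaw slope -0.025 x at z0 513.4 578
```

Emit:
jog_arm(
  increments=[
    [[-0.05,0,0,0,0],[-0.05,0,0,0,0],[-0.05,0,0,0,0],[-0.05,0,0,0,0],[-0.05,0,0,0,0],[-0.05,0,0,0,0],[-0.05,0,0,0,0],[-0.05,0,0,0,0],[-0.05,0,0,0,0],[-0.05,0,0,0,0]],
  ],
)

```text
clock: 8.4
ee_pos: [458.1, 140.9, 48.0]
orientation: [-1.569, -0.03, 0.015]
wrist_force: [-0.6, 0.6, 2.3]
opening: 40.8
```

Emit:
jog_arm(
  increments=[
    [[-0.05,2.5,-1,0,0],[-0.05,5,-2.5,0,0],[-0.05,7.5,-4,0,0],[-0.05,10,-5.5,0,0],[-0.05,12.5,-7.5,0,0],[-0.05,15,-9,0,0],[-0.05,17.5,-10.5,0,0],[-0.05,20,-12,0,0],[-0.05,22.5,-13,0,0],[-0.05,25,-14,0,0],[-0.05,27.5,-14.5,0,0],[-0.05,29.5,-15,0,0]],
  ],
)

```text
clock: 9.9
ee_pos: [487.9, 141.8, 63.5]
orientation: [-1.569, -0.03, 0.014]
wrist_force: [2.8, -0.3, 3.8]
opening: 40.3
```

```bash
python3 - <<'E'
from h import *
under(142,"u3")
E
```

```text
{'clock': 9.9, 'joint_positions': [0.26, 0.541, 1.989, -0.001, 0.601, 0.233], 'ee_pos': [487.875, 141.774, 63.468], 'orientation': [-1.569, -0.03, 0.014], 'wrist_force': [2.76, -0.274, 3.809], 'opening': 40.342}
stamp 0.93 [306. 187.] 1842 [637. 145.  74.]
stamp 0.61 [308. 155.] 1040 [336. 217.  32.]
underside angle 62.3 yaw slope -0.093 x at z0 592.1 641
```

Emit:
jog_arm(
  increments=[
    [[-0.05,2,-0.3,0,0],[-0.05,4,-0.3,0,0],[-0.05,6,0,0,0],[-0.05,8,0,0,0],[-0.05,10,0,0,0],[-0.05,12,0,0,0],[-0.05,15,0,0,0],[-0.05,18,0,0,0],[-0.05,22,0,0,0],[-0.05,22,-20,0,0],[-0.05,22,-60,0,0],[-0.05,22,-60,0,0]],
  ],
)

```text
clock: 11.5
ee_pos: [509.8, 142.5, 125.4]
orientation: [-1.568, -0.032, 0.013]
wrist_force: [0.3, -0.5, -0.5]
opening: 40.3
```

```bash
python3 - <<'E'
from h import *
o=st();crates(bot.grab_frame("top"));crates(bot.grab_frame("scene"));print(Rm(o["orientation"]).round(3))
E
```

```text
{'clock': 11.5, 'joint_positions': [0.25, 0.452, 1.925, -0.001, 0.752, 0.223], 'ee_pos': [509.795, 142.524, 125.387], 'orientation': [-1.568, -0.032, 0.013], 'wrist_force': [0.26, -0.451, -0.47], 'opening': 40.262}
0.76 [370. 117.] ctr [ 801.8 -299.1] size [150.3 173.3] ang 41.11 z 64.2 col [ 23. 103.  36.]
0.58 [233. 176.] ctr [590.6 141.9] size [150.9 169.8] ang 1.07 z 64.5 col [172. 124.  71.]
0.57 [312. 187.] ctr [ 597.  -134.6] size [151.3 170.7] ang 1.93 z 64.7 col [172. 123.  70.]
0.88 [202. 154.] ctr [ 313.7 -190.9] size [157.2 169.7] ang 14.23 z 63.1 col [ 90.  38. 100.]
0.81 [216. 199.] ctr [ 598.9 -131.5] size [158.3 170.1] ang 1.93 z 64.2 col [160. 117.  69.]
0.66 [298. 197.] ctr [593.9 144.8] size [155.2 170.8] ang 1.84 z 63.5 col [159. 118.  70.]
0.66 [310. 154.] ctr [310.4 195. ] size [169.8 155.6] ang 59.34 z 61.9 col [159. 148. 132.]
0.58 [148. 249.] ctr [ 804.3 -297.1] size [154.4 170.9] ang 41.23 z 64.4 col [ 27. 113.  41.]
[[ 1.     0.012 -0.028]
 [ 0.028  0.003  1.   ]
 [ 0.012 -1.     0.002]]
```

Emit:
jog_arm(
  increments=[
    [[-0.05,2,0,-277,0],[-0.05,2,0,-277,0],[-0.05,2,0,-277,0],[-0.05,2,0,-277,0],[-0.05,2,0,-277,0],[-0.05,2,0,-277,0],[-0.05,2,0,-277,0],[-0.05,2,30,-277,0],[-0.05,2,30,-277,0]],
  ],
)

```text
clock: 12.82
ee_pos: [516.4, -133.0, 90.5]
orientation: [-1.568, -0.026, 0.021]
wrist_force: [-0.9, -0.1, 0.6]
opening: 40.0
```

Emit:
jog_arm(
  increments=[
    [[-0.05,3,5,0,0],[-0.05,3,28.5,0,0],[-0.05,3,28.5,0,0],[-0.05,0,28.5,0,0],[-0.05,-3,28.5,0,0],[-0.05,-6,28.5,0,0],[-0.05,-9,28.5,0,0],[-0.05,-12,28.5,0,0],[-0.05,-15,28.5,0,0],[-0.05,-17.5,28.5,0,0],[-0.05,-19.5,28.5,0,0]],
  ],
)

```text
clock: 14.2
ee_pos: [499.4, -133.9, 63.2]
orientation: [-1.569, -0.03, 0.017]
wrist_force: [5.0, 1.6, 5.8]
opening: 40.5
```

```bash
python3 - <<'E'
from h import *
st();s=bot.grab_frame("scene");P=tilt(s,-200,-150)
for z in range(15,100,10):
    q=P[(P[:,2]>z)&(P[:,2]<z+10)]
    if len(q):print(z,len(q),np.percentile(q[:,0],[5,50,95]).round())
E
```

```text
{'clock': 14.2, 'joint_positions': [-0.287, 0.551, 1.968, 0.007, 0.616, -0.322], 'ee_pos': [499.418, -133.94, 63.204], 'orientation': [-1.569, -0.03, 0.017], 'wrist_force': [4.96, 1.553, 5.771], 'opening': 40.467}
15 101 [524. 536. 555.]
25 79 [517. 537. 669.]
35 82 [521. 663. 669.]
45 93 [518. 661. 666.]
55 89 [515. 523. 664.]
65 64 [513. 659. 662.]
75 58 [656. 659. 661.]
85 58 [648. 656. 659.]
```

Emit:
jog_arm(
  increments=[
    [[-0.05,-3,0.3,0,0],[-0.05,-6,0.8,0,0],[-0.05,-9,1.7,0,0],[-0.05,-12,2.6,0,0],[-0.05,-15,3.6,0,0],[-0.05,-18,5,0,0],[-0.05,-21,7,0,0],[-0.05,-24,9.3,0,0],[-0.05,-27,11.3,0,0],[-0.05,-30,12.8,0,0],[-0.05,-33,14.2,0,0],[-0.05,-33,14.2,0,0]],
  ],
)

```text
clock: 15.75
ee_pos: [465.3, -134.7, 48.3]
orientation: [-1.569, -0.028, 0.019]
wrist_force: [1.2, -0.1, 2.3]
opening: 40.2
```

```bash
python3 - <<'E'
from h import *
under(-134,"u4")
im=cv2.imread("pics/u4.png")[110:230,120:280];cv2.imwrite("pics/u4c.png",cv2.resize(im,(640,480)))
E
```

```text
{'clock': 15.75, 'joint_positions': [-0.309, 0.551, 2.039, 0.007, 0.546, -0.345], 'ee_pos': [465.332, -134.683, 48.342], 'orientation': [-1.569, -0.028, 0.019], 'wrist_force': [1.207, -0.121, 2.339], 'opening': 40.241}
stamp 0.87 [305. 198.] 2544 [587. 148.  30.]
stamp 0.66 [394. 211.] 701 [680. 431.  35.]
underside angle 60.7 yaw slope -0.022 x at z0 519.2 586
```

View pics/u4c.png

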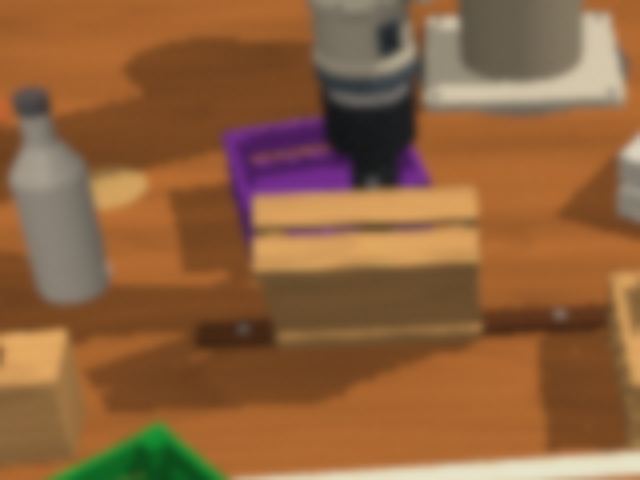

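The right crate is up at 60.7° and its base is bare, so the left one is the stamped crate. I'll hold it, then lower it.

Emit:
jog_arm(
  increments=[
    [[-0.05,0,0,0,0],[-0.05,0,0,0,0],[-0.05,0,0,0,0],[-0.05,0,0,0,0],[-0.05,0,0,0,0],[-0.05,0,0,0,0],[-0.05,0,0,0,0],[-0.05,0,0,0,0],[-0.05,0,0,0,0],[-0.05,0,0,0,0]],
  ],
)

```text
clock: 17.1
ee_pos: [465.6, -134.7, 48.6]
orientation: [-1.569, -0.029, 0.018]
wrist_force: [1.1, 0.8, 2.3]
opening: 40.9
```

Emit:
jog_arm(
  increments=[
    [[-0.05,2.5,-1,0,0],[-0.05,5,-2.5,0,0],[-0.05,7.5,-4,0,0],[-0.05,10,-5.5,0,0],[-0.05,12.5,-7.5,0,0],[-0.05,15,-9,0,0],[-0.05,17.5,-10.5,0,0],[-0.05,20,-12,0,0],[-0.05,22.5,-13,0,0],[-0.05,25,-14,0,0],[-0.05,27.5,-14.5,0,0],[-0.05,29.5,-15,0,0]],
  ],
)

```text
clock: 18.6
ee_pos: [495.4, -133.9, 63.9]
orientation: [-1.569, -0.029, 0.018]
wrist_force: [3.1, 0.7, 1.6]
opening: 40.6
```

Emit:
jog_arm(
  increments=[
    [[-0.05,2,-0.3,0,0],[-0.05,4,-0.3,0,0],[-0.05,6,0,0,0],[-0.05,8,0,0,0],[-0.05,10,0,0,0],[-0.05,12,0,0,0],[-0.05,15,0,0,0],[-0.05,18,0,0,0],[-0.05,22,0,0,0],[-0.05,22,-20,0,0],[-0.05,22,-60,0,0],[-0.05,22,-60,0,0]],
  ],
)

```text
clock: 20.1
ee_pos: [518.6, -133.8, 126.4]
orientation: [-1.57, -0.032, 0.015]
wrist_force: [1.0, -0.1, -0.7]
opening: 40.8
```

```bash
python3 - <<'E'
from h import *
o=st();p=bot.grab_frame("top");save(p,"t5");crates(p);print(Rm(o["orientation"]).round(3))
P=pts(p);g=p["color"].astype(int)
m=(g.min(-1)>150)&(abs(P[...,2])<12)&(P[...,0]>640)&(P[...,0]<730)&(P[...,1]>-200)&(P[...,1]<390)
q=P[m];k=np.polyfit(q[:,1],q[:,0],1);e=q[:,0]-np.polyval(k,q[:,1]);print("tape",k.round(4),np.percentile(e,[1,5,95,99]).round(1),len(q),q[:,1].min(),q[:,1].max())
E
```

```text
{'clock': 20.1, 'joint_positions': [-0.277, 0.458, 1.91, 0.005, 0.763, -0.31], 'ee_pos': [518.608, -133.793, 126.395], 'orientation': [-1.57, -0.032, 0.015], 'wrist_force': [0.971, -0.09, -0.7], 'opening': 40.814}
0.79 [192. 285.] ctr [305.4 191.1] size [170.4 150.1] ang 58.95 z 64.6 col [172. 169. 154.]
0.7 [370. 119.] ctr [ 802.3 -299.4] size [150.5 173.5] ang 41.3 z 64.6 col [22. 97. 33.]
0.59 [298. 177.] ctr [ 591.5 -135.4] size [150.4 169. ] ang 0.8 z 64.5 col [150. 106.  60.]
[[ 0.999  0.011 -0.03 ]
 [ 0.03   0.001  1.   ]
 [ 0.011 -1.     0.   ]]
tape [-4.590000e-02  6.873024e+02] [-12.3 -10.7   9.1  10.2] 1076 -197.7909877552209 366.4154168313569
```

Emit:
jog_arm(
  increments=[
    [[0.4,-15,-30,0,10],[0.4,-30,-30,277,90],[0.4,-30,-30,277,90],[0.4,-30,-30,277,90],[0.4,-30,-30,277,90],[0.4,-30,-30,277,90],[0.4,-30,-30,277,90],[0.4,-30,-30,277,90],[0.4,-30,-30,277,90],[0.4,-30,-30,277,90],[0.4,-30,-30,277,90],[0.4,-30,-30,277,90]],
  ],
)

```text
clock: 21.7
ee_pos: [478.2, 142.5, 154.0]
orientation: [-1.218, 1.182, -1.188]
wrist_force: [-0.2, 0.9, -0.4]
opening: 59.8
```

```bash
python3 - <<'E'
from h import *
o=st();print(Rm(o["orientation"]).round(3));crates(bot.grab_frame("top"));s=bot.grab_frame("scene");crates(s)
E
```

```text
{'clock': 21.7, 'joint_positions': [0.266, 0.369, 1.973, -0.0, 0.793, 1.805], 'ee_pos': [478.155, 142.5, 153.992], 'orientation': [-1.218, 1.182, -1.188], 'wrist_force': [-0.208, 0.891, -0.37], 'opening': 59.816}
[[ 0.032  0.006  0.999]
 [-0.999  0.002  0.032]
 [-0.001 -1.     0.007]]
0.85 [313. 187.] ctr [ 591.4 -136. ] size [151.8 170.4] ang 0.98 z 64.6 col [176. 126.  71.]
0.78 [337. 288.] ctr [ 309.1 -195.6] size [150.7 170.5] ang 14.48 z 64.8 col [ 90.  34. 109.]
0.65 [370. 119.] ctr [ 801.9 -299.4] size [150.5 172.8] ang 41.46 z 64.3 col [ 22. 103.  36.]
0.57 [229. 179.] ctr [590.8 142. ] size [150.6 169.7] ang 0.68 z 64.5 col [174. 125.  71.]
0.81 [215. 200.] ctr [ 594.6 -132.8] size [155.7 170. ] ang 1.37 z 64.4 col [163. 120.  71.]
0.74 [300. 198.] ctr [593.2 144.9] size [155.7 170.6] ang 1.36 z 63.9 col [161. 119.  71.]
0.6 [148. 250.] ctr [ 804.7 -296.2] size [154.9 172.3] ang 40.4 z 64.3 col [ 25. 114.  41.]
0.57 [302. 154.] ctr [309.5 195. ] size [170.4 158.1] ang 58.92 z 62.2 col [161. 151. 135.]
```

Emit:
jog_arm(
  increments=[
    [[0.4,0,60,0,0],[0.4,0,110,0,0],[0.4,0,124,0,0],[0.4,0,124,0,0],[0.4,0,124,10,0],[0.4,0,124,17,0],[0.4,0,124,21,0],[0.4,0,124,25,0],[0.4,0,124,30,0],[0.4,0,124,36,0],[0.4,0,124,43,0],[0.4,0,124,50,0]],
  ],
)

```text
clock: 23.4
ee_pos: [529.8, 144.4, 30.5]
orientation: [-1.217, 1.182, -1.189]
wrist_force: [-2.1, 0.5, -1.3]
opening: 59.5
```

Emit:
jog_arm(
  increments=[
    [[0.4,0,0,9,0],[0.4,0,0,18,0],[0.4,0,0,27,0],[0.4,0,0,36,0],[0.4,0,0,45,0],[0.4,0,0,54,0],[0.4,0,0,63,0],[0.4,0,0,72,0],[0.4,0,0,81,0],[0.4,0,0,90,0]],
  ],
)

```text
clock: 24.65
ee_pos: [620.3, 147.1, 31.1]
orientation: [-1.217, 1.182, -1.189]
wrist_force: [-1.5, -0.2, -0.9]
opening: 59.7
```

```bash
python3 - <<'E'
from h import *
o=st();print(Rm(o["orientation"]).round(3));p=bot.grab_frame("top");save(p,"t6");crates(p);s=bot.grab_frame("scene");crates(s)
E
```

```text
{'clock': 24.65, 'joint_positions': [0.214, 0.721, 1.696, 0.0, 0.718, 1.754], 'ee_pos': [620.325, 147.11, 31.129], 'orientation': [-1.217, 1.182, -1.189], 'wrist_force': [-1.46, -0.184, -0.851], 'opening': 59.728}
[[ 0.03   0.007  1.   ]
 [-1.     0.002  0.03 ]
 [-0.002 -1.     0.007]]
0.9 [316. 188.] ctr [ 591.6 -136.1] size [150.7 170.4] ang 1.24 z 64.8 col [134.  92.  52.]
0.76 [338. 287.] ctr [ 309.2 -195.7] size [150.6 171.2] ang 14.52 z 64.9 col [ 86.  32. 107.]
0.74 [233. 136.] ctr [703.7 144.7] size [148.  170.5] ang 0.99 z 64.6 col [156. 111.  62.]
0.69 [369. 119.] ctr [ 801.7 -298.8] size [150.5 171.9] ang 41.22 z 64.5 col [20. 98. 34.]
0.9 [150. 250.] ctr [ 803.9 -297.2] size [155.4 171. ] ang 41.36 z 64.5 col [ 29. 114.  42.]
0.88 [202. 153.] ctr [ 312.  -191.3] size [159.9 169.9] ang 14.45 z 63.2 col [ 93.  40. 103.]
0.84 [306. 222.] ctr [709.5 147.9] size [156.6 169.7] ang 1.99 z 63.7 col [165. 122.  72.]
0.71 [214. 200.] ctr [ 595.2 -132.7] size [154.7 169.9] ang 1.38 z 64.3 col [147. 108.  63.]
0.68 [288. 151.] ctr [310.  194.9] size [168.7 156.3] ang 58.36 z 63.2 col [165. 154. 138.]
```

Emit:
jog_arm(
  increments=[
    [[0.4,0,0,9,0],[0.4,0,0,18,0],[0.4,0,0,27,0],[0.4,0,0,36,0],[0.4,0,0,45,0],[0.4,0,0,54,0],[0.4,0,0,63,0],[0.4,0,0,72,0],[0.4,0,0,80,0],[0.4,0,0,86,0],[0.4,0,0,91,0],[0.4,0,0,94,0]],
  ],
)

```text
clock: 26.35
ee_pos: [714.6, 150.1, 32.2]
orientation: [-1.216, 1.181, -1.189]
wrist_force: [-2.6, -0.1, 0.3]
opening: 59.7
```

Emit:
jog_arm(
  increments=[
    [[0.4,0,0,-10,0],[0.4,0,0,-40,0],[0.4,0,0,-60,0],[0.4,0,-60,-60,0],[0.4,0,-120,-60,0],[0.4,0,-180,-60,0],[0.4,0,-220,-60,0],[0.4,0,-220,-160,0],[0.4,0,-220,-220,0],[0.4,0,-220,-220,0],[0.4,0,-220,-220,0]],
  ],
)

```text
clock: 27.72
ee_pos: [490.3, 142.8, 250.7]
orientation: [-1.216, 1.181, -1.189]
wrist_force: [-0.1, -0.2, 0.8]
opening: 59.8
```

```bash
python3 - <<'E'
from h import *
o=st();p=bot.grab_frame("top");save(p,"t7")
for c,_ in crates(p): print(cv2.boxPoints(c).round(0).tolist())
s=bot.grab_frame("scene");save(s,"s7");crates(s)
for n,q in(("top",p),("scene",s)):
    P=pts(q);g=q["color"].astype(int)
    m=(g.min(-1)>150)&(abs(P[...,2])<12)&(P[...,0]>640)&(P[...,0]<740)&(P[...,1]>-200)&(P[...,1]<380)
    v=P[m];k=np.polyfit(v[:,1],v[:,0],1);e=v[:,0]-np.polyval(k,v[:,1]);print(n,"tape",k.round(4),np.percentile(e,[1,99]).round(1))
cv2.imwrite("pics/f7.png",cv2.resize(np.hstack([cv2.imread("pics/t7.png"),cv2.imread("pics/s7.png")]),(800,300)))
E
```

```text
{'clock': 27.725, 'joint_positions': [0.26, 0.241, 1.878, -0.0, 1.014, 1.8], 'ee_pos': [490.288, 142.756, 250.678], 'orientation': [-1.216, 1.181, -1.189], 'wrist_force': [-0.147, -0.24, 0.782], 'opening': 59.804}
0.9 [337. 288.] ctr [ 309.3 -195.3] size [150.1 170.3] ang 14.62 z 64.8 col [ 90.  34. 110.]
0.87 [369. 120.] ctr [ 802.5 -299.8] size [150.4 175.2] ang 41.25 z 64.3 col [ 22. 100.  35.]
0.82 [316. 189.] ctr [ 591.5 -136.2] size [150.8 171.1] ang 1.38 z 64.6 col [173. 124.  70.]
0.63 [217. 120.] ctr [797.9 147.6] size [152.2 168.6] ang 1.84 z 64.3 col [161. 115.  65.]
[[215.0, -132.0], [258.0, -297.0], [403.0, -259.0], [360.0, -94.0]]
[[688.0, -284.0], [804.0, -415.0], [917.0, -316.0], [801.0, -184.0]]
[[514.0, -53.0], [518.0, -224.0], [669.0, -220.0], [665.0, -49.0]]
[[719.0, 229.0], [725.0, 61.0], [877.0, 66.0], [871.0, 234.0]]
0.91 [203. 156.] ctr [ 311.2 -191.8] size [158.5 169.9] ang 14.64 z 63.2 col [ 94.  41. 102.]
0.83 [150. 249.] ctr [ 803.6 -297.6] size [156.5 170.8] ang 41.04 z 64.4 col [ 26. 114.  42.]
0.66 [131. 163.] ctr [ 438.  -405.3] size [33.1 62.9] ang 17.85 z 64.1 col [138. 126. 113.]
0.65 [312. 245.] ctr [801.2 150.6] size [153.4 170.3] ang 1.23 z 64.3 col [167. 123.  73.]
0.64 [301. 153.] ctr [309.8 195.7] size [169.1 156.9] ang 58.47 z 62.7 col [166. 154. 138.]
0.5 [212. 205.] ctr [ 594.4 -131.8] size [155.4 168.1] ang 1.19 z 63.7 col [164. 121.  71.]
top tape [-4.830000e-02  6.863593e+02] [-11.1  11.2]
scene tape [-4.660000e-02  6.886544e+02] [-13.2  12.3]
```

View pics/f7.png

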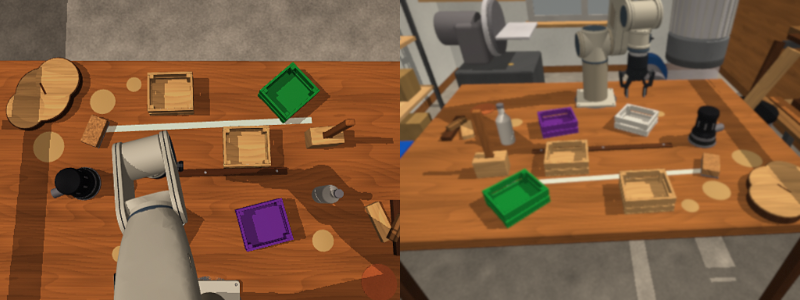

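```bash
python3 -c "
from cell import bot
print(bot.finish_job())"
```

```text
the job is handed in; nothing more can be done
None
```

The job is done and handed in; the interface reports no verdict. The clock read 27.7 s at the last check.

- **Tipping:** I tipped the left crate first, to about 61°, then the right one, to about 61°. I held each for over a second and let it back down flat against the stop. The left crate's underside showed the ring and bar; the right one's was bare.
- **Stamp detector:** Its reports were unreliable, including false hits on the white crate and the sanding block. I went by the enlarged pictures instead.
- **Pushing:** I pushed the left (stamped) crate straight ahead. Its near edge now lies at x ≈ 719–725 mm, and the tape's far edge at about 687–697 mm, so it is about 28 mm clear.
- **Last checks:** The right crate is flat at the stop, with a gap of about 0–1 mm. The top and scene cameras differ by about 3 mm in x, well inside the clearance. The tools, glue and look-alike crates were left alone; the last pictures show them in place. The arm is clear of everything. Measured wrist forces stayed below about 10 N.

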